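# Press the long plug gauge home in its case

## Task

Inspection is done: put the longer of the two double-ended plug gauges back in the open gauge case, lying in the cutout that is shaped for it, and press it down until it is fully home on the cutout's floor. The cutout grips the gauge, so it must be pushed in, not dropped in. Leave the shorter gauge where it lies on the bench.

Things in the scene. Friction and masses are not known exactly. Their poses are not given: they have to be found in the camera images.
- long_gauge: The longer plug gauge (about 250 g), flat on the bench: a dark square steel handle 100 mm long, 28 mm wide and high, with a bright steel plug, 16 mm in diameter and 25 mm long, on each end; 150 mm over all, the same either way round. Origin: centre of the handle's underside. x runs along the gauge, z up. Grip it across the middle of the handle.
- short_gauge: The shorter plug gauge, of the same form: handle 80 mm long and 18 mm square, plugs 12 mm in diameter and 15 mm long, 110 mm over all. Origin: centre of the handle's underside, x along the gauge, z up. It stays on the bench; the two gauges may lie in either place.
- long_cutout (a point): Long cutout in the case's grey insert: centre of its floor, 14 mm above bench; x along it, z up. The gauge at home has its origin here, either way round. Insert top 26 mm above floor, case rim 28. Mouth 49 mm wide, 172 long, sloping (66 deg) to a snug 31 mm wide, 6 mm above floor. Four sprung rubber nubs hold the gauge about 9 mm above home until pushed down with 5 to 15 N, then grip it by friction.
- short_cutout (a point): Short cutout, centre of its floor, axes likewise; 132 mm long at the mouth, stays empty. The cutouts lie side by side, 134 mm apart; either may be the left one. A finger slot, 64 mm wide along x, crosses the whole insert (268 mm along y) through the middle of both, 10 mm deeper than their floors: fingers gripping a gauge's middle can go down in it and open there.
Not all that is in view belongs to the job. Leave any blue or yellow look-alike of the long_gauge alone.

How it is judged:
At the end, for the whole second after the job is handed in: The long gauge lies in its own cutout, in line with it (10 mm, 10 degrees), level (within 6 degrees) and pressed home: its underside within 4 mm of the cutout's floor, at rest; the short gauge is within 30 mm of where it began (z of long_gauge in the frame of long_cutout between -0.004 and 0.004 m and horizontal distance between long_gauge and long_cutout below 0.01 m and angle between the x axis of long_gauge and the x axis of long_cutout, either way round below 0.17 rad and angle between long_gauge's own z axis and vertical below 0.1 rad and linear speed of long_gauge below 0.02 m/s and distance of short_gauge from where it was at the start of the episode below 0.03 m); the robot touches nothing.
It fails at once if the long gauge is dropped or slammed into its cutout (faster than 0.6 m/s within 25 mm of the floor) (horizontal distance between long_gauge and long_cutout below 0.05 m and z of long_gauge in the frame of long_cutout below 0.025 m and linear speed of long_gauge above 0.6 m/s).
It fails at once if the short gauge is moved more than 30 mm (distance of short_gauge from where it was at the start of the episode above 0.03 m).
It also fails if it takes over 43 s, if anything falls off the work surface, if the arm or the gripper's body presses on something with over 40 N, if the wrist force passes 120 N, or if a joint passes its speed limit or range.

## Robot

A 7-joint arm with a two-finger parallel gripper is mounted at the origin on the work surface. World frame = base frame: x ahead of the robot, y to its left, z up, the work surface at z = 0. Lengths are in m, angles in rad, forces in N, time in s.
With the tool pointing down it reaches from about 0.4 to 0.925 m from the base axis. Payload 5.6 kg.
Tool frame: the origin (TCP) lies at the very end of the fingers, on their centre line; the grasp point (between the pads) lies 19 mm behind it; z points along the fingers, y is the line along which they close (so a half turn about z gives the same grasp; the last joint's range is limited). The gripper opens to 85 mm and grips with 20 to 120 N. Pads are 22 mm wide; open, the fingers measure 114 mm over their backs; the gripper's body (76 mm by 85 mm) begins 54 mm behind the grasp point. The pads swing forward as they close: fully open they stand 13 mm farther back than shut.
Start: joints at [1.213, 0.468, -0.012, 1.603, 0.006, 1.071, -0.056], TCP at [0.201, -0.618, 0.209] pointing down, gripper open.
Joint ranges: [-2.53, 2.53], [-0.31, 2.02], [-1.57, 1.55], [0.28, 2.44], [-1.29, 4.43], [0.15, 1.84], [-2.92, 2.92]. Speed limits (rad/s): [2.57, 2.57, 3.14, 3.14, 3.14, 3.14, 3.14].

## Interface

Orientations are given as [roll, pitch, yaw] about the fixed x, y, z axes, in that order (R = Rz(yaw) Ry(pitch) Rx(roll)).
In Python, from plant import monitor, vision, workorder gives the robot as it stands.
- The arm moves only by the tool apply_moves, never from a script. Its argument "moves" is a list of rows, each an object with "slide": the shift along the tool's x, y, z in cm, a list of three; "turn": the turn about the tool's z in degrees. In form: [{"slide": [dx, dy, dz], "turn": turn}, ...]. A call has 1 to 8 rows; each row is the pose to reach, as a shift and turn from the pose commanded when the call began, along the tool's axes at that moment; what a row does not reach only later rows make up. A row lasts 1/8 s, in which the tool goes at most 62.5 mm and 10.7 degrees, less where a joint would pass 70% of its speed; a pose out of reach is approached as far as the arm can. A call with a gripper value outside its range is refused whole. "hand" is the opening, from -1 (shut) to 1 (fully open), set as the call begins (left out, the last holds). The fingers move at their own pace and stop on an object; "newtons" is the grip in N (left out, the last holds). Time passes only in rows, so rows that repeat a pose let the fingers close. It gives the time, the measured TCP pose, the force, the opening and the grip force at its end, in the units of the state.
- monitor.read_state(): the state, without advancing time (a new reading comes with each control period).
- vision.read_camera(name): name is "scene" or "top" or "wrist"; returns (picture, depth): 420x560x3 uint8, red, green, blue; 420x560 float32, m along the optical axis (not along the pixel's ray), 0 where there is no reading.
- vision.camera_info(name): a dict with "vertical_fov" (degrees; the focal length in pixels is half the picture's height over the tangent of half this angle, whatever the lens; pixels are square), "cx", "cy" (the principal point, pixels), "k1" (the pictures are not rectified: a ray, as slopes to the right and down, at radius r is drawn at 1 + k1 r^2 times it, then the intrinsics apply), "extrinsics" (4x4, takes a point from world to camera coordinates). Camera axes: x right, y down, z forward; pixel columns grow to the right and rows downward; lengths in m; the calibration is good to about 2 mm. A picture is of the moment at which its call begins: read the wrist's pose just before it. camera_info takes no time and is no camera call; for the wrist camera it gives the pose at the moment of the call.
- workorder.job_done(): hands the job in; it is judged then, once.
The state is a dict: "clock": time; "joint_pos": joint angles; "qd": joint speeds; "effort": joint torques, N m; "tcp_pos": TCP position; "orientation": TCP orientation; "force": force on the tool from outside, world axes, zero at the start; "moment": the same for the moment, N m; "width": finger opening in m; "grasp_force": force on a finger pad.
Only numpy, scipy, OpenCV 4.12 (cv2) and the standard library are available. Lean on these libraries where they do the work, as an engineer would, in place of code of your own. Each camera call takes 0.05 s, during which the arm holds its last target. There are 200 camera calls.

## Working session

There is one attempt and no reset: what is moved stays moved. The work goes in short steps, Python scripts to look and compute and a tool call to move; the robot and the scene stay as the last step left them, time stands still between calls to the robot, and variables do not carry over. Pictures are saved under pics/ and viewed, at most 10 in all, crops included, and the job is handed in when it is done.

Besides the shell and the picture viewer there is one more tool, called after "Request:" as name([rows], argument=value, ...), one row to a line, values as JSON. apply_moves: Moves the arm, as the interface text tells. Its arguments: {"type":"object","properties":{"moves":{"type":"array","items":{"type":"object","properties":{"slide":{"type":"array","items":{"type":"number"}},"turn":{"type":"number"}}}},"hand":{"type":"number"},"newtons":{"type":"number"}},"required":["moves"]}

```bash
ls; mkdir -p pics; cat > h.py <<'E'
import numpy as np, cv2
from plant import monitor, vision, workorder
def pts(name, depth, info):
    """world xyz for each pixel from depth"""
    h,w=depth.shape; f=h/2/np.tan(np.radians(info['vertical_fov'])/2)
    K=np.array([[f,0,info['cx']],[0,f,info['cy']],[0,0,1]])
    u,v=np.meshgrid(np.arange(w),np.arange(h))
    uv=np.stack([u,v],-1).reshape(-1,1,2).astype(np.float64)
    s=cv2.undistortPoints(uv,K,np.array([info['k1'],0,0,0,0.]))[:,0]
    s=s.reshape(h,w,2); c=np.dstack([s*depth[...,None],depth])
    E=np.array(info['extrinsics']); R,t=E[:3,:3],E[:3,3]
    return (c-t)@R
def grab(name):
    i=vision.camera_info(name); p,d=vision.read_camera(name); return p,d,i
E
python3 - <<'E'
from h import *
print(monitor.read_state())
a=[]
for n in('top','scene'):
    p,d,i=grab(n); np.savez(f'{n}.npz',p=p,d=d); print(n,i); cv2.imwrite(f'pics/{n}.png',p[...,::-1])
E
```

```text
pics
{'clock': 0.0, 'joint_pos': array([ 1.21298444,  0.46838261, -0.01158999,  1.60364649,  0.00599356,
        1.071378  , -0.05631717]), 'qd': array([ 0.00099494, -0.00023892,  0.00132303,  0.0010081 ,  0.0003371 ,
        0.00013222, -0.00066321]), 'effort': array([ 6.89617809e-04, -5.32393634e+01,  2.17322371e-02, -2.51315045e+01,
        1.13689926e-02,  7.67610240e-03, -2.72428693e-06]), 'tcp_pos': array([ 0.20100388, -0.6175063 ,  0.20792536]), 'orientation': array([-3.13981695e+00,  1.24404668e-04,  3.14716432e-01]), 'force': array([ 0.88242746, -0.11625377, -0.25287964]), 'moment': array([-0.04127404, -0.00081667,  0.00311966]), 'grasp_force': 0.0, 'width': 0.08538740862867217}
top {'vertical_fov': 46.65540863530207, 'cx': 276.95203061992737, 'cy': 209.8491896283665, 'k1': -0.1740438545821699, 'extrinsics': array([[ 0.00745248, -0.9997841 ,  0.01939615, -0.10287005],
       [-0.99318645, -0.00965637, -0.11613541,  0.48956607],
       [ 0.11629763, -0.0183985 , -0.99304398,  1.00882538],
       [ 0.        ,  0.        ,  0.        ,  1.        ]])}
scene {'vertical_fov': 47.52001709834323, 'cx': 285.9912786467299, 'cy': 212.32303057273302, 'k1': -0.14588545425298763, 'extrinsics': array([[ 0.15098901,  0.98840505,  0.01605569,  0.00793838],
       [ 0.73539682, -0.10145592, -0.66999867, -0.30481155],
       [-0.66060112,  0.11296974, -0.74218865,  1.45911595],
       [ 0.        ,  0.        ,  0.        ,  1.        ]])}
```

View pics/top.png

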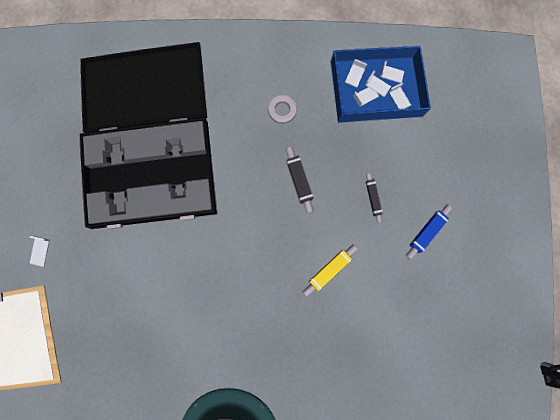

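View pics/scene.png

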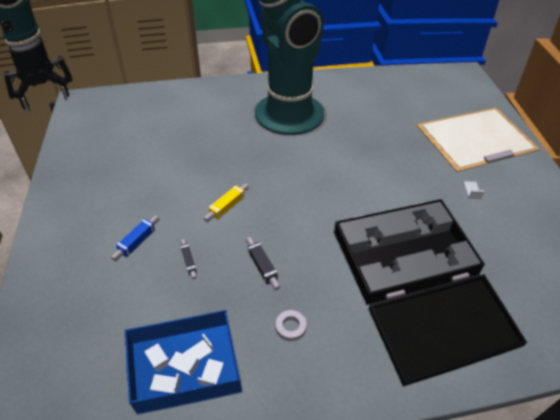

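The top view shows the long gauge near (300,180), the short one near (374,198), and the case near (148,175). The larger cutout is the left one (x≈117), the short one is at x≈177, and the dark finger slot runs across the case at y≈175. The blue and yellow gauges are look-alikes. Next I measure positions.

```bash
python3 - <<'E'
from h import *
z=np.load('top.npz'); p,d=z['p'],z['d']; i=vision.camera_info('top'); P=pts('top',d,i)
print('bench z',np.median(P[300:340,150:250,2]))
for n,(x0,y0,x1,y1) in {'long':(275,135,330,225),'short':(355,165,395,230)}.items():
    Q=P[y0:y1,x0:x1]; m=((Q[...,2]>0.008)&(Q[...,2]<.05)); 
    k,l,st,c=cv2.connectedComponentsWithStats(m.astype(np.uint8)); m=l==1+np.argmax(st[1:,4])
    q=Q[m]; r=cv2.minAreaRect(q[:,:2].astype(np.float32)*1000); print(n,r,'zmax',np.percentile(q[:,2],[50,90]))
    t=m&(Q[...,2]>np.percentile(q[:,2],90)-.004)
    print(' top',cv2.minAreaRect(Q[t][:,:2].astype(np.float32)*1000),t.sum())
# case
Z=P[...,2]; sub=Z[105:235:5,75:222:5]; print((sub*1000).round().astype(int))
# enlarged
c=cv2.resize(p[110:235,70:225],None,fx=5,fy=4.8,interpolation=cv2.INTER_CUBIC)[...,::-1]
cv2.imwrite('pics/case.png',np.clip(c.astype(float)*1.8,0,255).astype(np.uint8))
for n,u,v in (('slotL',92,175),('slotR',208,168),('slotmid',150,172)): print(n,P[v,u])
E
```

```text
bench z -0.00020773708368570062
long ((559.3336791992188, -146.61795043945312), (148.03106689453125, 28.927356719970703), 18.51097297668457) zmax [0.02681176 0.02966947]
 top ((552.8612060546875, -148.5824432373047), (124.86642456054688, 28.802513122558594), 18.35859489440918) 507
short ((522.1517333984375, -312.28192138671875), (108.17938995361328, 19.415433883666992), 12.468948364257812) zmax [0.01683139 0.01959589]
 top ((519.2313842773438, -313.1258850097656), (100.3145980834961, 18.814510345458984), 13.429983139038086) 261
[[   3   -1    9    7    5   11    5    3    8    7    6    7    6   10
     3    9    6    7   10    9    8    8    8    8    7    6    9   -3
    -4   -2]
 [   0    0   11    5    8    8    8    9   10    6    7    5    7    7
     6    8   12    8    6    7    8    7    8    8   11    8   20    0
     0   -1]
 [   1    4   12    7   10    7    8    5    7    8    8    7   10    4
    10    6    8    7    7   10    9   11    9    5   18   16   20   -3
     2    0]
 [   3   -1   18    9   10    8    9    9    9    9    7    6   10    8
     7   20   16   18  
[... 2941 characters left out ...]
 44   38   39   39
    41   42   37   23   43   46   42   42   41   35   18    8    2   -2
     0   -2]
 [   3    0   43   39   37   38   40   38   36   40   41   44   40   42
    37   28   18    4   -4    1   -1   -1    1    4    0   -1   -2   -2
    -2    3]
 [  -1   -1   44   43   41   41   31   34   38   33    3   -2    4    1
     4   -1   -1    0    0    1   -3    0    0   -1   -2    2    1   -1
     0   -1]
 [   3   -1   -4   -1   -1   -1   -2    1    0   -4   -2    2   -3   -1
    -1    1    1    2    0    1   -3    0   -2   -1   -2   -1   -1    1
    -3    2]]
slotL [0.56825287 0.31741138 0.00417184]
slotR [0.5773091  0.04924026 0.04235805]
slotmid [0.5754458  0.18385618 0.00376667]
```

View pics/case.png

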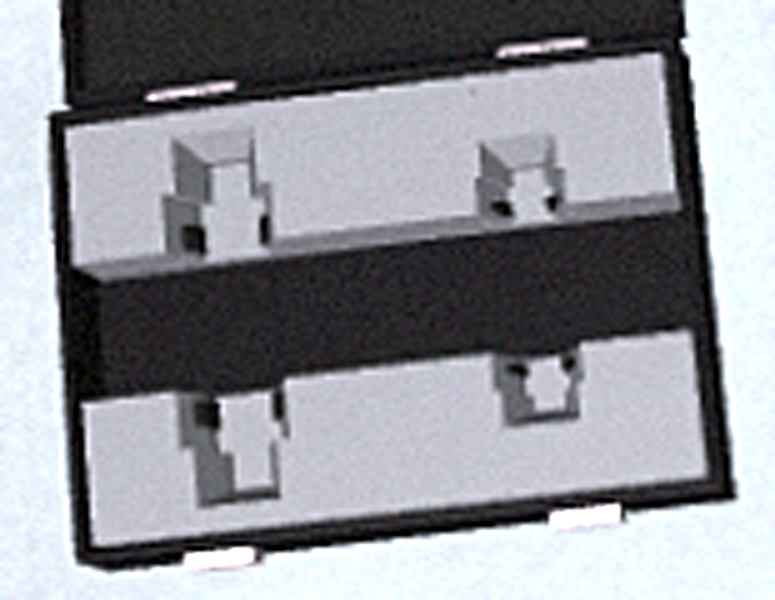

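The crop confirms that the long cutout is the left one, with its mouth at crop x≈170–290, y≈133–500. The short cutout is at x≈480–580. Now I fit the insert frame and the cutout.

```bash
python3 - <<'E'
from h import *
z=np.load('top.npz'); p,d=z['p'],z['d']; i=vision.camera_info('top')
f=210/np.tan(np.radians(i['vertical_fov'])/2);K=np.array([[f,0,i['cx']],[0,f,i['cy']],[0,0,1]]);E=i['extrinsics'];R,t=E[:3,:3],E[:3,3]
def plane(uv,h):
    s=cv2.undistortPoints(np.array(uv,float).reshape(-1,1,2),K,np.array([i['k1'],0,0,0,0.]))[:,0]
    D=np.c_[s,np.ones(len(s))]@R; C=-t@R
    return C+D*((h-C[2])/D[:,2])[:,None]
g=p.astype(int).mean(2); sub=np.zeros(g.shape,bool); sub[115:228,78:218]=1
m=sub&(g>70)&(d>0)
P=pts('top',d,i); m&=P[...,2]>.034; m=cv2.morphologyEx(m.astype(np.uint8),cv2.MORPH_OPEN,np.ones((3,3),np.uint8))
v,u=np.nonzero(m); W=plane(np.c_[u,v],.040)[:,:2]*1000
r=cv2.minAreaRect(W.astype(np.float32)); print('insert',r)
a=r[2] if r[1][0]<r[1][1] else r[2]-90   # angle of short side (case x)
a=(a+45)%90-45; A=np.radians(a); ex=np.array([np.cos(A),np.sin(A)]); ey=np.array([-ex[1],ex[0]]); c=np.array(r[0]); print('angle',a)
# crop corner clicks -> mouth at z=.040
q=np.array([[172,136],[253,132],[200,505],[282,495],  [480,142],[552,137],[503,423],[580,418]],float); q=q/[5,4.8]+[70,110]-.4
M=plane(q,.040)[:,:2]*1000; print('mouth case frame',np.c_[(M-c)@ex,(M-c)@ey].round(1).tolist())
# slot-adjacent mouth (wide part) clicks and floor
q2=np.array([[163,198],[270,185],[180,395],[288,385]],float)/[5,4.8]+[70,110]-.4
M2=plane(q2,.040)[:,:2]*1000; print('wide',np.c_[(M2-c)@ex,(M2-c)@ey].round(1).tolist())
# depth based floor pts
F=P[110:235,70:225]; k=(abs(F[...,2]-.014)<.004)&(g[110:235,70:225]>70); xy=F[k][:,:2]*1000; cf=np.c_[(xy-c)@ex,(xy-c)@ey]
for s in(1,-1):
    b=cf[(abs(cf[:,1]-s*67)<25)&(abs(cf[:,0])<84)]; print('floor',s,np.percentile(b,[3,50,97],axis=0).round(1).tolist())
for s in(67,-67): print('cutout',s,c+s*ey)
E
```

```text
insert ((562.1634521484375, 185.3035888671875), (209.9369659423828, 268.0625), 7.476938247680664)
angle 7.476938247680664
mouth case frame [[94.0, 85.2], [90.9, 48.6], [-76.7, 85.0], [-76.6, 48.6], [72.7, -51.3], [71.0, -82.8], [-56.2, -49.7], [-58.0, -82.8]]
wide [[65.5, 91.1], [65.0, 42.7], [-26.1, 89.9], [-27.6, 41.8]]
floor 1 [[-63.5, 55.8], [41.3, 68.8], [80.8, 81.6]]
floor -1 [[-45.5, -76.0], [39.5, -65.4], [63.8, -55.5]]
cutout 67 [553.444935   251.73390919]
cutout -67 [570.8819693  118.87326854]
```

Request:
apply_moves([
  {"slide": [48.6, -33.7, 0], "turn": 0},
  {"slide": [48.6, -33.7, 0], "turn": 0},
  {"slide": [48.6, -33.7, 0], "turn": 0},
  {"slide": [48.6, -33.7, 0], "turn": 0},
  {"slide": [48.6, -33.7, 0], "turn": 0},
  {"slide": [48.6, -33.7, 0], "turn": 0},
  {"slide": [48.6, -33.7, 0], "turn": 0},
  {"slide": [48.6, -33.7, 0], "turn": 0},
], hand=1, newtons=60)

```text
clock: 1.1
tcp_pos: [0.5045, -0.2183, 0.2088]
orientation: [3.141, 0.0, 0.314]
force: [0.3, -1.0, -0.6]
width: 0.0855
grasp_force: 0.0
```

Request:
apply_moves([
  {"slide": [3.7, -2.5, 0], "turn": 0},
  {"slide": [7.4, -5.0, 0], "turn": 0},
  {"slide": [7.4, -5.0, 0], "turn": 0},
  {"slide": [7.4, -5.0, 0], "turn": 0},
])

```text
clock: 1.6
tcp_pos: [0.558, -0.15, 0.2083]
orientation: [-3.142, 0.001, 0.315]
force: [-0.1, -0.4, 0.7]
width: 0.0854
grasp_force: 0.0
```

```bash
cat >> h.py <<'E'
def local(xy, yaw, s):
    """offset to xy (m) in tool axes, cm"""
    dx,dy=np.array(xy)-s['tcp_pos'][:2]; y=s['orientation'][2]
    return (100*(dx*np.cos(y)+dy*np.sin(y)),100*(dx*np.sin(y)-dy*np.cos(y)),-np.degrees(yaw-y))
E
python3 - <<'E'
from h import *
p,d,i=grab('wrist'); s=monitor.read_state(); np.savez('w1.npz',p=p,d=d); cv2.imwrite('pics/w1.png',p[...,::-1])
P=pts('wrist',d,i); print(s['tcp_pos'],s['orientation'][2])
near=np.hypot(P[...,0]-.559,P[...,1]+.147)<.1
m=near&(P[...,2]>.009)&(P[...,2]<.04)&(d>0)
k,l,st,c=cv2.connectedComponentsWithStats(m.astype(np.uint8)); m=l==1+np.argmax(st[1:,4])
q=P[m]; print(cv2.minAreaRect(q[:,:2].astype(np.float32)*1000),np.percentile(q[:,2],[50,95]))
t=m&(P[...,2]>.0245); r=cv2.minAreaRect(P[t][:,:2].astype(np.float32)*1000); print(r, t.sum())
E
```

```text
[ 0.55783328 -0.15071157  0.20849614] 0.3132422718349861
((559.2173461914062, -148.03733825683594), (149.48316955566406, 28.078758239746094), 18.515478134155273) [0.02795626 0.02946245]
((559.345458984375, -148.0662078857422), (98.02945709228516, 27.942644119262695), 18.515478134155273) 2714
```

View pics/w1.png

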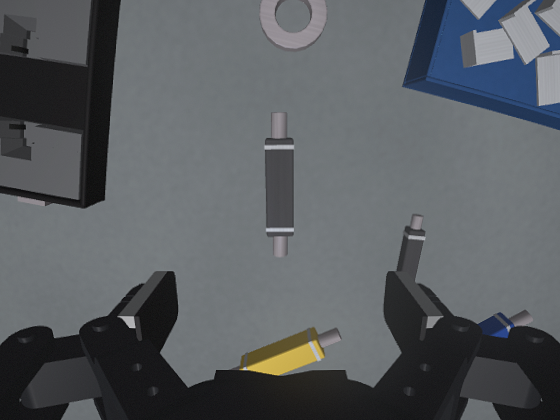

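The wrist view shows the long gauge centred at about (280,185), between the open fingers. Descending to grip.

Request:
apply_moves([
  {"slide": [0.2, -0.2, 5], "turn": -0.6},
  {"slide": [0.2, -0.2, 10], "turn": -0.6},
  {"slide": [0.2, -0.2, 15], "turn": -0.6},
  {"slide": [0.2, -0.2, 18], "turn": -0.6},
  {"slide": [0.2, -0.2, 20], "turn": -0.6},
  {"slide": [0.2, -0.2, 20.3], "turn": -0.6},
  {"slide": [0.2, -0.2, 20.3], "turn": -0.6},
])

```text
clock: 2.52
tcp_pos: [0.5606, -0.1475, 0.0068]
orientation: [3.141, -0.001, 0.325]
force: [1.1, 0.4, 0.8]
width: 0.0853
grasp_force: 0.0
```

Request:
apply_moves([
  {"slide": [0, 0, 0], "turn": 0},
  {"slide": [0, 0, 0], "turn": 0},
  {"slide": [0, 0, 0], "turn": 0},
  {"slide": [0, 0, 0], "turn": 0},
  {"slide": [0, 0, 0], "turn": 0},
  {"slide": [0, 0, 0], "turn": 0},
], hand=-1, newtons=70)

```text
clock: 3.28
tcp_pos: [0.5599, -0.147, 0.0058]
orientation: [-3.142, 0.0, 0.325]
force: [-0.1, -0.3, -0.4]
width: 0.0002
grasp_force: 0.0
```

The fingers shut completely, so they missed the gauge. Looking at why.

```bash
python3 - <<'E'
from h import *
p,d,i=grab('wrist'); s=monitor.read_state(); cv2.imwrite('pics/w2.png',p[...,::-1]); print(s)
P=pts('wrist',d,i)
near=np.hypot(P[...,0]-.559,P[...,1]+.147)<.15
print(P[200,280],P[100,280])
p,d,i=grab('scene'); cv2.imwrite('pics/s2.png',cv2.resize(p[150:330,150:390],None,fx=3,fy=3)[...,::-1])
E
```

```text
{'clock': 3.325, 'joint_pos': array([ 0.355661  ,  0.64116462, -0.20310792,  1.8888754 ,  0.2057763 ,
        0.63169566, -1.22042385]), 'qd': array([ 0.00049339,  0.00123289,  0.00064015,  0.00092267, -0.00072666,
        0.00080951, -0.0001537 ]), 'effort': array([-1.28397889e-03, -5.33290493e+01, -3.06464016e+00, -1.65704978e+01,
        7.52066699e-03,  1.39987846e-03,  7.33520483e-05]), 'tcp_pos': array([ 0.5598807 , -0.14698545,  0.00580961]), 'orientation': array([-3.14155500e+00,  8.00874878e-05,  3.25178770e-01]), 'force': array([-0.50900818,  0.64673933,  0.26440309]), 'moment': array([-0.02269188,  0.0106983 , -0.02354127]), 'grasp_force': 0.0, 'width': -6.339243940320362e-05}
[ 0.59302236 -0.13545342  0.02845228] [ 6.32456306e-01 -1.22127225e-01  1.87253823e-04]
```

View pics/w2.png

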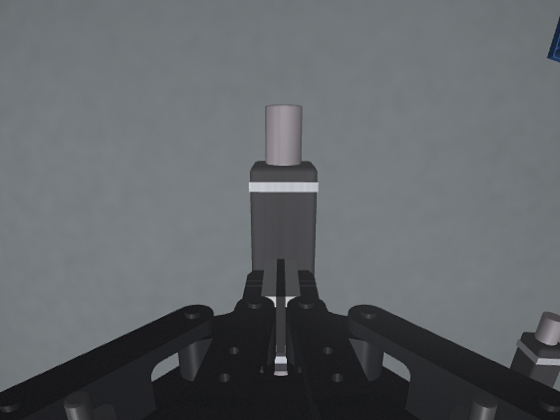

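View pics/s2.png

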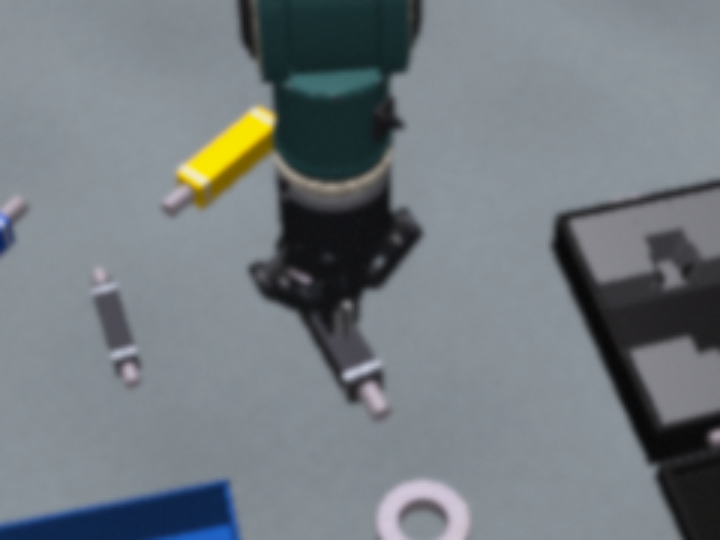

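The fingers are shut, and in this view their tips (280,265) lie over the handle. I check the depth of the tips against the handle.

```bash
python3 - <<'E'
from h import *
p,d,i=grab('wrist'); P=pts('wrist',d,i); s=monitor.read_state()
T=s['tcp_pos']; print(T, 'cam', (-i['extrinsics'][:3,:3].T@i['extrinsics'][:3,3]))
for u in (253,267,275,285,295,305):
  print(u,[tuple((P[v,u]*1000).round().astype(int)) for v in (240,255,262,268,275,285,300)])
E
```

```text
[ 0.55982637 -0.14701503  0.00579662] cam [ 0.62273854 -0.12562497  0.17108258]
253 [(np.int64(572), np.int64(-130), np.int64(28)), (np.int64(566), np.int64(-132), np.int64(27)), (np.int64(562), np.int64(-133), np.int64(26)), (np.int64(560), np.int64(-134), np.int64(28)), (np.int64(562), np.int64(-134), np.int64(40)), (np.int64(563), np.int64(-135), np.int64(49)), (np.int64(570), np.int64(-134), np.int64(74))]
267 [(np.int64(575), np.int64(-136), np.int64(28)), (np.int64(568), np.int64(-138), np.int64(29)), (np.int64(568), np.int64(-138), np.int64(37)), (np.int64(569), np.int64(-138), np.int64(44)), (np.int64(568), np.int64(-139), np.int64(49)), (np.int64(568), np.int64(-139), np.int64(57)), (np.int64(570), np.int64(-139), np.int64(71))]
275 [(np.int64(576), np.int64(-139), np.int64(29)), (np.int64(569), np.int64(-141), np.int64(28)), (np.int64(570), np.int64(-141), np.int64(37)), (np.int64(569), np.int64(-142), np.int64(41)), (np.int64(569), np.int64(-141), np.int64(50)), (np.int64(569), np.int64(-142), np.int64(58)), (np.int64(568), np.int64(-142), np.int64(66))]
285 [(np.int64(577
[... 283 characters left out ...]
, np.int64(-145), np.int64(66))]
295 [(np.int64(578), np.int64(-147), np.int64(28)), (np.int64(572), np.int64(-149), np.int64(29)), (np.int64(572), np.int64(-149), np.int64(36)), (np.int64(572), np.int64(-149), np.int64(43)), (np.int64(571), np.int64(-149), np.int64(48)), (np.int64(572), np.int64(-148), np.int64(58)), (np.int64(572), np.int64(-148), np.int64(70))]
305 [(np.int64(579), np.int64(-151), np.int64(27)), (np.int64(573), np.int64(-154), np.int64(28)), (np.int64(570), np.int64(-155), np.int64(28)), (np.int64(568), np.int64(-156), np.int64(29)), (np.int64(569), np.int64(-154), np.int64(40)), (np.int64(569), np.int64(-154), np.int64(50)), (np.int64(574), np.int64(-150), np.int64(73))]
```

Request:
apply_moves([
  {"slide": [0, 0, -3], "turn": 0},
  {"slide": [0, 0, -6], "turn": 0},
  {"slide": [0, 0, -6], "turn": 0},
])

```text
clock: 3.8
tcp_pos: [0.5618, -0.1474, 0.0682]
orientation: [3.139, -0.004, 0.325]
force: [-0.6, 0.2, -0.7]
width: 0.0001
grasp_force: 0.0
```

```bash
python3 - <<'E'
from h import *
p,d,i=grab('wrist'); s=monitor.read_state(); cv2.imwrite('pics/w3.png',p[...,::-1])
P=pts('wrist',d,i);T=s['tcp_pos'];print(T,s['width'])
Y=s['orientation'][2]; D=P-T; X=D[...,0]*np.cos(Y)+D[...,1]*np.sin(Y); Yt=D[...,0]*np.sin(Y)-D[...,1]*np.cos(Y); Z=-D[...,2]
for u in (250,267,285,305): print(u,[(v,int(X[v,u]*1000),int(Yt[v,u]*1000),int(Z[v,u]*1000)) for v in range(235,300,6)])
z=np.load('w1.npz')['d']; P=pts('wrist',z,i); D=P-T  # same relative geometry
Z=-D[...,2];X=D[...,0]*np.cos(Y)+D[...,1]*np.sin(Y); Yt=D[...,0]*np.sin(Y)-D[...,1]*np.cos(Y)
for u in (165,172,395): print('open',u,[(v,int(X[v,u]*1000),int(Yt[v,u]*1000),int(Z[v,u]*1000)) for v in range(262,300,4)])
E
```

```text
[ 0.5605519  -0.14724096  0.06676491] 8.049353188741235e-05
250 [(235, -8, -20, 66), (241, -12, -20, 66), (247, -17, -20, 66), (253, -21, -21, 66), (259, -26, -21, 67), (265, -30, -21, 65), (271, -35, -21, 66), (277, 7, -11, -38), (283, 7, -11, -44), (289, 7, -11, -48), (295, 7, -10, -53)]
267 [(235, 0, -7, 38), (241, -3, -7, 37), (247, -7, -7, 38), (253, -11, -7, 39), (259, 11, -5, -28), (265, 11, -5, -35), (271, 12, -4, -42), (277, 11, -4, -46), (283, 11, -4, -52), (289, 12, -4, -58), (295, 11, -4, -60)]
285 [(235, 0, 3, 37), (241, -3, 3, 38), (247, -7, 3, 38), (253, -10, 3, 37), (259, 11, 2, -29), (265, 11, 2, -35), (271, 66, 0, -166), (277, 11, 1, -46), (283, 11, 1, -51), (289, 11, 1, -57), (295, 11, 1, -60)]
305 [(235, -8, 17, 66), (241, -13, 17, 67), (247, -17, 17, 67), (253, -21, 18, 66), (259, -26, 18, 67), (265, -31, 18, 66), (271, 7, 10, -31), (277, 7, 10, -38), (283, 7, 9, -43), (289, 7, 9, -48), (295, 7, 9, -53)]
open 165 [(262, -87, -133, 208), (266, -91, -133, 207), (270, -96, -133, 206), (274, 11, -43, -44), (278, 11, -42, -47), (282, 10, -42, -48), (286, 9, -42, -50), (290, 7, -42, -49), (294, 6, -42, -50), (298, 4, -42, -50)]
open 172 [(262, -86, -123, 206), (266, -91, -124, 207), (270, -96, -124, 206), (274, 9, -42, -40), (278, 8, -42, -41), (282, 7, -42, -42), (286, 5, -42, -41), (290, 4, -42, -42), (294, 2, -42, -42), (298, 1, -42, -43)]
open 395 [(262, -86, 133, 205), (266, -91, 134, 207), (270, -97, 134, 207), (274, 11, 44, -44), (278, 11, 43, -46), (282, 10, 42, -49), (286, 8, 43, -48), (290, 7, 42, -49), (294, 6, 42, -51), (298, 5, 42, -51)]
```

View pics/w3.png

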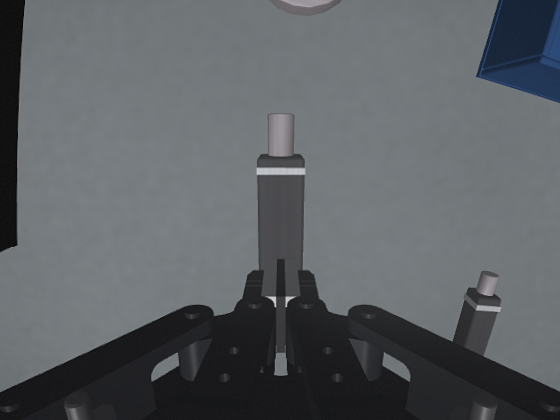

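The visible fingertips end about 27 mm short of the reported TCP when shut, and about 40 mm short when open. They therefore closed just above the handle. I correct for that offset by going down to a reported z of about −0.021.

Request:
apply_moves([
  {"slide": [-0.1, 0, 0], "turn": 0},
  {"slide": [-0.1, 0, 0], "turn": 0},
  {"slide": [-0.1, 0, 0], "turn": 0},
  {"slide": [-0.1, 0, 0], "turn": 0},
  {"slide": [-0.1, 0, 0], "turn": 0},
], hand=1)

```text
clock: 4.47
tcp_pos: [0.5589, -0.1473, 0.0657]
orientation: [-3.141, 0.0, 0.325]
force: [-0.7, 1.0, 0.1]
width: 0.0851
grasp_force: 0.0
```

Request:
apply_moves([
  {"slide": [0, 0, 3], "turn": 0},
  {"slide": [0, 0, 5], "turn": 0},
  {"slide": [0, 0, 6.5], "turn": 0},
  {"slide": [0, 0, 7.6], "turn": 0},
  {"slide": [0, 0, 8.4], "turn": 0},
  {"slide": [0, 0, 8.7], "turn": 0},
  {"slide": [0, 0, 8.7], "turn": 0},
])

```text
clock: 5.35
tcp_pos: [0.5591, -0.1474, -0.021]
orientation: [3.141, -0.0, 0.325]
force: [0.2, -0.2, -1.2]
width: 0.0854
grasp_force: 0.0
```

Request:
apply_moves([
  {"slide": [0, 0, 0], "turn": 0},
  {"slide": [0, 0, 0], "turn": 0},
  {"slide": [0, 0, 0], "turn": 0},
  {"slide": [0, 0, 0], "turn": 0},
  {"slide": [0, 0, 0], "turn": 0},
], hand=-1, newtons=70)

```text
clock: 5.98
tcp_pos: [0.5594, -0.1474, -0.0207]
orientation: [3.141, -0.001, 0.325]
force: [0.0, -0.1, 4.4]
width: 0.0268
grasp_force: 70.1
```

Request:
apply_moves([
  {"slide": [0, 0, -2], "turn": 0},
  {"slide": [0, 0, -6], "turn": 0},
  {"slide": [0, 0, -11], "turn": 0},
  {"slide": [0, -4, -15], "turn": 2},
  {"slide": [0.5, -9, -18], "turn": 4},
  {"slide": [1, -15, -18], "turn": 7},
  {"slide": [1.5, -21, -18], "turn": 9},
  {"slide": [2, -27, -18], "turn": 11},
])

```text
clock: 6.98
tcp_pos: [0.4907, 0.1165, 0.1599]
orientation: [3.141, -0.001, 0.132]
force: [0.6, 0.3, -1.9]
width: 0.027
grasp_force: 69.5
```

Request:
apply_moves([
  {"slide": [1.3, -4, 0], "turn": 0},
  {"slide": [1.3, -7, 0], "turn": 0},
  {"slide": [1.3, -7, 0], "turn": 0},
  {"slide": [1.3, -7, 0], "turn": 0},
])

```text
clock: 7.48
tcp_pos: [0.495, 0.1851, 0.1591]
orientation: [3.141, 0.0, 0.133]
force: [0.2, -0.3, -1.5]
width: 0.0267
grasp_force: 69.5
```

```bash
python3 - <<'E'
from h import *
p,d,i=grab('wrist'); s=monitor.read_state(); np.savez('w4.npz',p=p,d=d,E=i['extrinsics'],t=s['tcp_pos'],yaw=s['orientation'][2]); print(s['tcp_pos'],s['orientation'],s['width'],s['grasp_force'])
cv2.imwrite('pics/w4.png',np.clip(p[...,::-1].astype(float)*1.5,0,255).astype(np.uint8))
E
```

```text
[0.49522352 0.18465292 0.15903919] [3.14067614e+00 2.24301808e-04 1.31716486e-01] 0.02675371322325693 69.47510004043579
```

View pics/w4.png

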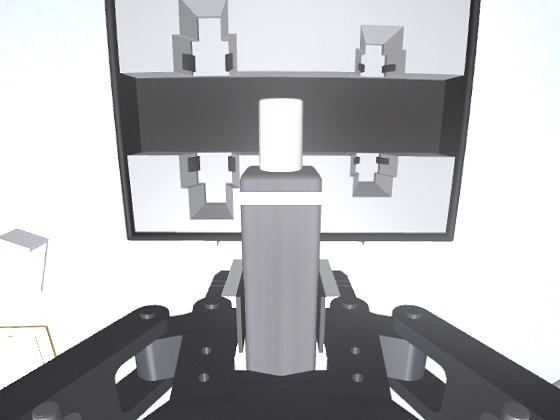

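The view is clear: the gauge is held straight. The long cutout is at columns 173–239, with its near mouth end at row 218 and its far end at about row 0. The slot edges are at rows ~76 and ~154. Measuring these.

```bash
python3 - <<'E'
from h import *
z=np.load('w4.npz'); i=vision.camera_info('wrist'); i['extrinsics']=z['E']; T=z['t']; yaw=float(z['yaw'])
P=pts('wrist',z['d'],i); f=210/np.tan(np.radians(i['vertical_fov'])/2);K=np.array([[f,0,i['cx']],[0,f,i['cy']],[0,0,1]]);R,t=z['E'][:3,:3],z['E'][:3,3]
def plane(uv,h):
    s=cv2.undistortPoints(np.array(uv,float).reshape(-1,1,2),K,np.array([i['k1'],0,0,0,0.]))[:,0]
    D=np.c_[s,np.ones(len(s))]@R; C=-t@R
    return (C+D*((h-C[2])/D[:,2])[:,None])[:,:2]*1000
g=z['p'].astype(float).mean(2); Z=P[...,2]
# slot edges: Z crossing between insert top and slot, per column
cols=[c for c in list(range(140,170,3))+list(range(250,255))+list(range(310,345,3))+list(range(410,440,3))]
near=[];far=[]
for c in cols:
    col=Z[:,c]; r=[v for v in range(120,200) if col[v]<.03 and col[v+1]>=.03 and col[v+1]<.06]
    if r: near.append((c,r[0]+.5))
    gr=np.diff(g[60:95,c]); far.append((c,60+np.argmin(gr)+.5))
N=plane(near,.04)
vx,vy,x0,y0=cv2.fitLine(N.astype(np.float32),cv2.DIST_HUBER,0,.01,.01).ravel(); ang=np.degrees(np.arctan2(-vx,vy)) if vy>0 else np.degrees(np.arctan2(vx,-vy))
print('slot near edge angle',ang,'tool yaw',np.degrees(yaw),'npts',len(N))
A=np.radians(ang); ex=np.array([np.cos(A),np.sin(A)]);ey=np.array([-ex[1],ex[0]]); o=T[:2]*1000
cf=lambda W:np.c_[(W-o)@ex,(W-o)@ey].round(1)
print('near edge x',np.median(cf(N)[:,0]))
print('mouth near end',cf(plane([(190,218),(232,218)],.04)).tolist(),'wide near',cf(plane([(180,165),(239,165)],.04)).tolist(),'wide far',cf(plane([(173,58),(237,58)],.04)).tolist(),'far end',cf(plane([(179,0),(226,0)],.04)).tolist())
print('short near end',cf(plane([(352,196),(391,196)],.04)).tolist(),'far end',cf(plane([(361,25),(404,25)],.04)).tolist())
# floor points by depth
F=(abs(Z-.014)<.003)&(g>60); W=P[F][:,:2]*1000; q=cf(W)
for lo,hi in((30,90),(-100,-40)):
    b=q[(q[:,1]>lo)&(q[:,1]<hi)]; print('floor',len(b),np.percentile(b,[2,50,98],axis=0).round(1).tolist())
print('Insert top z',np.median(Z[170:210,140:170]),'slot',np.median(Z[100:140,150:230]))
# gauge in grip
G=(Z>.17)&(Z<.235)&(np.hypot(P[...,0]-T[0],P[...,1]-T[1])<.09); G[:, :235]=0; G[:,325:]=0; G[240:]=0
w=P[G]; b=cf(w[:,:2]*1000); print('gauge seen',np.percentile(b,[1,50,99],axis=0).round(1).tolist(),'topz',np.percentile(w[:,2],[50,90]))
top=w[w[:,2]>np.percentile(w[:,2],90)-.004];print(cv2.minAreaRect(top[:,:2].astype(np.float32)*1000))
print('top-at ex', ex,ey)
E
```

```text
slot near edge angle 7.2866135 tool yaw 7.546798765783791 npts 37
near edge x 41.9
mouth near end [[-12.1, 76.9], [-11.9, 41.2]] wide near [[32.6, 82.4], [32.7, 34.2]] wide far [[114.6, 83.2], [114.2, 34.1]] far end [[155.9, 76.7], [155.3, 41.6]]
short near end [[7.6, -59.0], [7.8, -91.8]] far end [[138.7, -59.2], [139.7, -92.0]]
floor 3212 [[-2.3, 45.2], [107.4, 59.8], [148.5, 74.4]]
floor 1288 [[17.0, -86.5], [105.6, -75.9], [129.2, -59.1]]
Insert top z 0.04033858023753552 slot 0.004312574955222304
gauge seen [[26.9, -12.7], [45.9, 0.8], [73.5, 14.2]] topz [0.20729262 0.20861239]
((532.7412109375, 190.12490844726562), (23.361730575561523, 28.671388626098633), 8.35350513458252)
top-at ex [0.9919241  0.12683286] [-0.12683286  0.9919241 ]
```

Request:
apply_moves([
  {"slide": [3.7, -2.9, 0], "turn": 0.3},
  {"slide": [7.4, -5.8, 0], "turn": 0.3},
  {"slide": [7.4, -5.8, 4], "turn": 0.3},
  {"slide": [7.4, -5.8, 8], "turn": 0.3},
  {"slide": [7.4, -5.8, 11], "turn": 0.3},
  {"slide": [7.4, -5.8, 12], "turn": 0.3},
  {"slide": [7.4, -5.8, 12], "turn": 0.3},
])

```text
clock: 8.4
tcp_pos: [0.5611, 0.2525, 0.0388]
orientation: [3.141, 0.001, 0.127]
force: [0.6, 0.4, -1.4]
width: 0.0272
grasp_force: 69.6
```

```bash
python3 - <<'E'
from h import *
z=np.load('w4.npz'); s=monitor.read_state(); A=np.radians(7.29); ex=np.array([np.cos(A),np.sin(A)]);ey=np.array([-ex[1],ex[0]])
tgt=z['t'][:2]+.0738*ex+.0582*ey; print('target tcp',tgt,s['tcp_pos'],s['orientation'],local(tgt,A,s))
p,d,i=grab('wrist'); cv2.imwrite('pics/w5.png',np.clip(p[...,::-1].astype(float)*1.5,0,255).astype(np.uint8))
E
```

```text
target tcp [0.56104188 0.25174706] [0.56110226 0.25246342 0.03884843] [3.14111111e+00 5.38573402e-04 1.26773530e-01] (np.float64(-0.015046756977901558), np.float64(0.07029742369415234), np.float64(-0.026411771025219157))
```

View pics/w5.png

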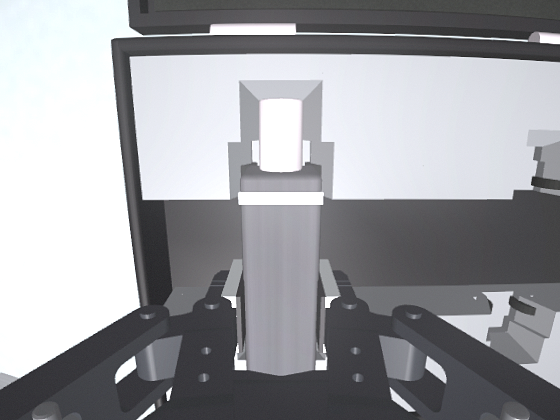

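The gauge is centred in the mouth: mouth columns 229–334, plug centre 281. Lowering slowly, then pressing.

Request:
apply_moves([
  {"slide": [0, 0, 0.8], "turn": 0},
  {"slide": [0, 0, 1.6], "turn": 0},
  {"slide": [0, 0, 2.3], "turn": 0},
  {"slide": [0, 0, 2.9], "turn": 0},
  {"slide": [0, 0, 3.4], "turn": 0},
  {"slide": [0, 0, 3.7], "turn": 0},
  {"slide": [0, 0, 3.7], "turn": 0},
])

```text
clock: 9.32
tcp_pos: [0.5613, 0.2526, 0.0019]
orientation: [3.141, -0.0, 0.128]
force: [1.5, -3.1, -1.8]
width: 0.0267
grasp_force: 69.9
```

Request:
apply_moves([
  {"slide": [0, 0, 0.3], "turn": 0},
  {"slide": [0, 0, 0.6], "turn": 0},
  {"slide": [0, 0, 0.8], "turn": 0},
  {"slide": [0, 0, 0.8], "turn": 0},
  {"slide": [0, 0, 0.8], "turn": 0},
])

```text
clock: 9.95
tcp_pos: [0.5621, 0.2529, -0.0053]
orientation: [3.141, -0.002, 0.127]
force: [2.2, -4.1, 5.7]
width: 0.0267
grasp_force: 70.6
```

Request:
apply_moves([
  {"slide": [0, 0, 0.1], "turn": 0},
  {"slide": [0, 0, 0.2], "turn": 0},
  {"slide": [0, 0, 0.2], "turn": 0},
  {"slide": [0, 0, 0.2], "turn": 0},
])

```text
clock: 10.45
tcp_pos: [0.5621, 0.2529, -0.0066]
orientation: [3.141, -0.002, 0.127]
force: [0.2, -5.7, 11.0]
width: 0.0268
grasp_force: 71.5
```

Request:
apply_moves([
  {"slide": [0, 0, 0.1], "turn": 0},
  {"slide": [0, 0, 0.2], "turn": 0},
  {"slide": [0, 0, 0.2], "turn": 0},
  {"slide": [0, 0, 0.2], "turn": 0},
])

```text
clock: 10.95
tcp_pos: [0.5621, 0.2529, -0.0067]
orientation: [3.14, -0.002, 0.127]
force: [-4.4, -7.7, 25.2]
width: 0.0264
grasp_force: 73.5
```

It has bottomed out: force rose to 25 N with no motion, at the predicted home height. Relax, open and retreat.

Request:
apply_moves([
  {"slide": [0, 0, -0.2], "turn": 0},
  {"slide": [0, 0, -0.2], "turn": 0},
])

```text
clock: 11.2
tcp_pos: [0.5621, 0.2529, -0.0067]
orientation: [3.141, -0.002, 0.127]
force: [-0.1, -5.2, 11.6]
width: 0.0269
grasp_force: 71.5
```

Request:
apply_moves([
  {"slide": [0, 0, 0], "turn": 0},
  {"slide": [0, 0, 0], "turn": 0},
  {"slide": [0, 0, 0], "turn": 0},
  {"slide": [0, 0, 0], "turn": 0},
  {"slide": [0, 0, 0], "turn": 0},
], hand=0.5)

```text
clock: 11.82
tcp_pos: [0.5607, 0.2535, -0.0083]
orientation: [-3.142, 0.0, 0.128]
force: [-0.4, -0.1, 0.1]
width: 0.0639
grasp_force: 0.0
```

Request:
apply_moves([
  {"slide": [0, 0, -2], "turn": 0},
  {"slide": [0, 0, -5], "turn": 0},
  {"slide": [0, 0, -9], "turn": 0},
  {"slide": [-3, 0, -14], "turn": 0},
  {"slide": [-8, 0, -18], "turn": 0},
  {"slide": [-8, 0, -18], "turn": 0},
  {"slide": [-8, 0, -18], "turn": 0},
])

```text
clock: 12.7
tcp_pos: [0.4822, 0.243, 0.1731]
orientation: [-3.141, -0.002, 0.128]
force: [0.4, 0.2, 0.4]
width: 0.0639
grasp_force: 0.0
```

```bash
python3 - <<'E'
from h import *
p,d,i=grab('wrist'); s=monitor.read_state(); cv2.imwrite('pics/w6.png',np.clip(p[...,::-1].astype(float)*1.5,0,255).astype(np.uint8))
P=pts('wrist',d,i); A=np.radians(7.29); ex=np.array([np.cos(A),np.sin(A)]);ey=np.array([-ex[1],ex[0]])
c=np.array([.56104,.25175])+.0007*ey; D=P[...,:2]-c; x=D@ex;y=D@ey
for a in(-45,-35,-20,20,35,45):
    m=(abs(x-a/1000)<.004)&(abs(y)<.010); print(a,m.sum(),np.median(P[m][:,2]) if m.sum() else None)
m=(abs(y)<.03)&(abs(x)<.08)&(abs(P[...,2]-.042)<.004)&(p.mean(2)<60); print(s['clock'],m.sum(),cv2.minAreaRect(np.c_[x[m],y[m]].astype(np.float32)*1000))
E
```

```text
-45 217 0.042454527161533646
-35 231 0.04243372282571589
-20 239 0.04225048392661542
20 271 0.04228507352932806
35 273 0.04246289417833461
45 281 0.04248584831284933
12.75 57 ((-3.2533187866210938, -0.23411941528320312), (83.80593872070312, 28.31565284729004), 0.2480480968952179)
```

View pics/w6.png

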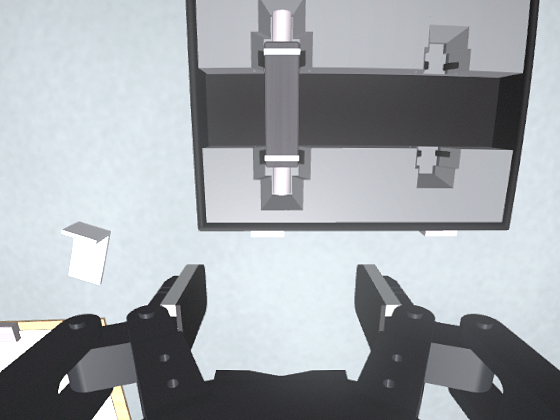

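The gauge lies centred and level in its cutout at about (282,100). Its top is at z = 0.042, so its underside is on the floor at 0.014, and the gripper is clear. Handing in.

```bash
python3 -c "
from plant import workorder; print(workorder.job_done())"
```

```text
the job is handed in; nothing more can be done
None
```

I pressed the long gauge home in its cutout (top measured at z = 0.042 m, so its underside is on the floor), left the short gauge where it lay, and handed the job in at about 13 s; no verdict was shown.

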